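# Turn test coupons and lock them in the viewing holder

## Task

Turn every metal test coupon over so that its plain polished face is up and it stands on its two feet, and lay each one squarely in a bay of its own in the grey specimen holder, in any order. When all are in, lower the window cover over the holder's two pins until it rests flush on the end blocks, and then push the holder's lever all the way over, away from the robot, to lock it. Leave the computer mouse, the bottle and the hand press alone.

Things in the scene. Friction and masses are not known exactly. Their poses are not given: they have to be found in the camera images.
- coupon_a: Loose steel test coupon, flat block 70 x 40 x 20 mm (x, y, z), under 0.5 kg; 2 or 3 present. One 70 x 40 face is plain (polished); the other has two raised feet, 12 mm (x) by 40 mm, 3 mm high (of the 20), along its short edges. Origin: centre of polished face; z towards the feet: up at the start, must point down at the end. It can stand on a 40 x 20 end or a 70 x 20 side.
- coupon_b: Loose steel test coupon, flat block 70 x 40 x 20 mm (x, y, z), under 0.5 kg; 2 or 3 present. One 70 x 40 face is plain (polished); the other has two raised feet, 12 mm (x) by 40 mm, 3 mm high (of the 20), along its short edges. Origin: centre of polished face; z towards the feet: up at the start, must point down at the end. It can stand on a 40 x 20 end or a 70 x 20 side.
- coupon_c: Loose steel test coupon, flat block 70 x 40 x 20 mm (x, y, z), under 0.5 kg; 2 or 3 present. One 70 x 40 face is plain (polished); the other has two raised feet, 12 mm (x) by 40 mm, 3 mm high (of the 20), along its short edges. Origin: centre of polished face; z towards the feet: up at the start, must point down at the end. It can stand on a 40 x 20 end or a 70 x 20 side.
- holder: Specimen holder fixed to the bench: grey base plate 110 x 310 x 10 mm (x, y, z), an end block at each end (110 x 31 mm, y = +-124 to +-155 mm, top at 34 mm) with an upright pin, 10 mm diameter, at x = 0, y = +-139 mm, its top at 60 mm, tapered over the last 8 mm. Three bays between. Origin: centre of the underside, on the bench; +x away from the robot (yaw under 0.15 rad); lever at the +y end.
- bay0 (a point): Centre of the bay at holder y = -76 mm, on the base plate's top (10 mm above the bench); axes as the holder's.
- bay1 (a point): Centre of the middle bay (holder y = 0), on the base plate's top, 10 mm above the bench; axes as the holder's. Each bay is a pocket for one coupon, 84 mm (holder x) by 50 mm (y), marked by a dark inlay, between stops only 6 mm high: a rail along y at each end and ribs 6 mm thick at x = +-31 mm, so the middle of its sides is open for fingers. Bays are 76 mm apart.
- bay2 (a point): Centre of the bay at holder y = +76 mm, on the base plate's top (10 mm above the bench); axes as the holder's.
- seat (a point): Point midway between the two pins at the height of the end blocks' tops (34 mm above the bench), where the cover's origin comes to lie when it is home; axes as the holder's.
- cover: Loose window cover, 0.42 kg: aluminium plate 110 x 310 x 6 mm (x, y, z) with three windows and two round 13 mm holes at x = 0, y = +-139 mm for the pins (fits either way round), flat on the bench. Black bow handle on top: bar 12 x 88 x 12 mm along y over the middle, top 48 mm above the underside, on 12 mm posts at y = +-38 mm. Origin: centre of the underside; z up.
- cover_bar (a point): Middle of the cover's handle bar, 42 mm above the plate's underside; axes as the cover's.
- clamp (a joint): Locking lever of the holder (rad), 60 mm arm on a block at holder x = 0, y = +205 mm, turning about the holder's y axis: near 0 it leans towards the robot (holder -x), unlocked; 1.0 is fully over to holder +x, locked. Stays where it is left; a light push at the tip moves it. It must not be over before the cover is home.
- clamp_tip (a point): Tip of the locking lever.
- mouse: Computer mouse, 105 x 60 x 30 mm, on a mat beyond the work; origin centre of its underside. To be left alone.
- bottle: Closed bottle, 60 mm diameter, 130 mm tall; origin centre of its underside. To be left alone.
- press: White hand press fixed to the bench, foot 130 x 80 mm, 196 mm tall; origin centre of its underside. To be left alone.

How it is judged (in metres and radians):
On the way, in this order (a step that is already met when the one before it is completed fails the run):
1. every coupon lies polished face up in a bay of the holder ((horizontal distance between coupon_a and bay0 below 0.012 m or horizontal distance between coupon_a and bay1 below 0.012 m or horizontal distance between coupon_a and bay2 below 0.012 m) and angle between each of coupon_a, coupon_b, coupon_c's own z axis and vertical above 3.05 rad and angle between the x axis of each of coupon_a, coupon_b, coupon_c and the x axis of holder, either way round below 0.22 rad and z of coupon_a in the frame of holder between 0.027 and 0.0325 m and linear speed of each of coupon_a, coupon_b, coupon_c below 0.02 m/s and (horizontal distance between coupon_b and bay0 below 0.012 m or horizontal distance between coupon_b and bay1 below 0.012 m or horizontal distance between coupon_b and bay2 below 0.012 m) and z of coupon_b in the frame of holder between 0.027 and 0.0325 m and (horizontal distance between coupon_c and bay0 below 0.012 m or horizontal distance between coupon_c and bay1 below 0.012 m or horizontal distance between coupon_c and bay2 below 0.012 m) and z of coupon_c in the frame of holder between 0.027 and 0.0325 m), for 0.2 s.
2. the window cover rests flush over both pins, over the loaded coupons (all of step 1 and horizontal distance between cover and seat below 0.005 m and z of cover in the frame of seat between -0.003 and 0.0025 m and angle between cover's own z axis and vertical below 0.03 rad and angle between the y axis of cover and the y axis of holder, either way round below 0.03 rad and linear speed of cover below 0.02 m/s), for 0.2 s.
3. the lever is pushed fully over (value of joint clamp above 0.85 rad), for 0.1 s.
At the end, for the whole second after the job is handed in: All coupons present rest polished face up on the base plate, each centre within 12 mm of a bay centre, square within 12 degrees; the cover is flush on both end blocks over the pins (2.5 mm in height, 5 mm sideways, 2 degrees); the lever is beyond 0.85 rad (all of step 2 and value of joint clamp above 0.85 rad); the robot touches nothing.
It fails at once if the mouse is disturbed (distance of mouse from where it was at the start of the episode above 0.03 m).
It fails at once if the bottle is disturbed (distance of bottle from where it was at the start of the episode above 0.03 m or angle between bottle's own z axis and vertical above 0.5 rad).
It fails at once if the hand press is struck (contact force between press and the arm above 10 N or contact force between press and the fingers above 10 N).
Of coupon_a, coupon_b, coupon_c only 2 to 3 are there at a start; the rules pass over those that are not, and their reading is None.
At some moment in a run one of coupon_a, coupon_b, coupon_c may be knocked a few centimetres aside while the robot is not near it.
Once in a run the grip may slacken for a moment while it holds something.
It also fails if it takes over 210 s, if anything falls off the work surface, if the arm or the gripper's body presses on something with over 40 N, if the wrist force passes 120 N, or if a joint passes its speed limit or range.

## Robot

A 7-joint arm with a two-finger parallel gripper is mounted at the origin on the work surface. World frame = base frame: x ahead of the robot, y to its left, z up, the work surface at z = 0. Lengths are in m, angles in degrees, forces in N, time in s.
With the tool pointing down it reaches from about 0.35 to 0.775 m from the base axis. Payload 3.1 kg.
Tool frame: the origin (TCP) lies on the centre line of the jaws, within the pads' length; the fingertips stand 17 mm ahead of it and the grasp point (between the pads) lies 2 mm behind it (robot.tip_reach is the distance from the TCP to the fingertips, in m); z points along the fingers, y is the line along which they close (so a half turn about z gives the same grasp; the last joint's range is limited). The gripper opens to 85 mm and grips with 20 to 120 N. Pads are 22 mm wide; open, the fingers measure 114 mm over their backs; the gripper's body (76 mm by 85 mm) begins 54 mm behind the grasp point. The pads swing forward as they close: fully open they stand 13 mm farther back than shut.
Start: joints at [-77.332, 17.813, 0.802, 86.603, -0.252, 75.585, -1.558], TCP at [0.143, 0.531, 0.218] pointing down, gripper open.
Joint ranges: [-154.91, 154.91], [-16.99, 109.72], [-72.82, 74.43], [7.12, 147.25], [-82.49, 262.49], [11.32, 116.49], [-174.64, 174.64]. Speed limits (degrees/s): [159.86, 159.86, 180, 180, 180, 180, 180].

## Interface

Orientations are given as [roll, pitch, yaw] about the fixed x, y, z axes, in that order (R = Rz(yaw) Ry(pitch) Rx(roll)).
In Python, from station import robot, fingers, vision, workorder, recognise gives the robot as it stands. Calls block until the motion is done:
- robot.move_to(position, orientation): joint-space move of the TCP to a pose.
- robot.line_to(position, orientation=None, velocity=0.15, f_stop=None): straight line of the TCP; orientation=None keeps the orientation; velocity is the mean speed in m/s. With f_stop (N) it stops when the force on the tool has changed by that much, and returns True; else False.
- robot.move_j(angles): joint-space move.
- fingers.gripper_to(opening, force=None): opening from 0.0 (shut) to 1.0 (fully open); force is the grip in N (None keeps the last); returns when the fingers have stopped.
- robot.pause(seconds).
- robot.inverse_kinematics(position, orientation): joint angles nearest the present ones, or None.
- vision.grab_frame(name): name is "scene" or "top" or "wrist"; returns the picture (400x640x3 uint8, red, green, blue); there is no depth.
- vision.calibration(name): a dict with "mtx" (3x3 intrinsics, pixels), "extrinsics" (4x4, takes a point from world to camera coordinates); the wrist camera has in their place "T_tool_cam" (4x4, takes a point from camera to tool coordinates, whose origin is the TCP and whose axes are the flange's). Camera axes: x right, y up, looking along -z (the intrinsics and any distortion apply to the point x, -y, -z); pixel columns grow to the right and rows downward; lengths in m; the calibration is good to about 2 mm. A picture is of the moment at which its call begins: read the wrist's pose just before it. calibration takes no time and is no camera call.
A pose or a line that the arm cannot do raises robot.PlanningError and nothing moves.
- workorder.close_job(): hands the job in; it is judged then, once.
Trained networks look in the newest picture that a camera, given by its name, has taken for a name from the list of things; names that differ only in an ending like _2 or _b are one class to them, and where a whole thing is asked for, a point or a joint stands for the part that bears it (a point fixed in the world has none). Each returns a list of dicts, best first, with "p" (0 to 1); they miss things now and then, are a little off and sometimes report something else, mostly with a low value. They report only what shows in the picture. A call takes as long as a camera call.
- recognise(label, camera): "rect" ([centre column, centre row, width, height] in pixels, round what is visible of it).
Readings, each from a call of its own:
- robot.current_time_s(): time.
- robot.current_joint_positions(): joint angles.
- robot.current_dq(): joint speeds.
- robot.current_joint_torque(): joint torques, N m.
- robot.current_tool_pos(): TCP position.
- robot.current_eef_rot(): TCP orientation.
- robot.current_contact_force(): force on the tool from outside, world axes, zero at the start.
- robot.current_torque(): the same for the moment, N m.
- robot.current_finger_gap(): opening from 0.0 (shut) to 1.0 (fully open).
- robot.current_gripper_force(): force on a finger pad.
Only numpy, scipy, OpenCV 4.12 (cv2) and the standard library are available. Lean on these libraries where they do the work, as an engineer would, in place of code of your own. Each camera call takes 0.05 s, during which the arm holds its last target. There are 200 camera calls.

## Working session

There is one attempt and no reset: what is moved stays moved. The work goes in short steps, each a Python script; the robot and the scene stay as the last script left them, time stands still between calls to the robot, and variables do not carry over. Pictures are saved under pics/ and viewed, at most 17 in all, crops included, and the job is handed in when it is done.

```bash
ls; mkdir -p pics; python3 - <<'E'
from station import robot, fingers, vision, workorder, recognise
import cv2, numpy as np
for c in ["top","scene"]:
    im=vision.grab_frame(c); cv2.imwrite(f"pics/{c}0.png",im[:,:,::-1])
    k=vision.calibration(c); print(c,{a:np.round(b,4).tolist() if not isinstance(b,str) else b for a,b in k.items()})
    for l in ["coupon_a","holder","cover","cover_bar","clamp_tip","mouse","bottle","press"]:
        print(l,[(np.round(d["rect"],1).tolist(),round(d["p"],2)) for d in recognise(l,c)])
print({a:np.round(b,4).tolist() if not isinstance(b,str) else b for a,b in vision.calibration("wrist").items()})
print(robot.current_time_s(),robot.current_tool_pos(),robot.current_eef_rot())
E
```

```text
pics
top {'mtx': [[422.5503, 0.0, 317.391], [0.0, 422.5503, 201.7171], [0.0, 0.0, 1.0]], 'extrinsics': [[0.0003, -0.9998, 0.0201, -0.0833], [0.9863, 0.0036, 0.165, -0.5674], [-0.1651, 0.0198, 0.9861, -1.4005], [0.0, 0.0, 0.0, 1.0]]}
coupon_a [([303.0, 238.2, 16.7, 24.1], 0.74), ([450.9, 196.7, 47.9, 47.8], 0.49), ([399.6, 203.8, 16.7, 20.3], 0.47)]
holder [([291.5, 182.7, 107.6, 38.3], 0.97)]
cover [([398.4, 204.1, 14.6, 23.1], 0.73), ([187.3, 235.9, 64.5, 92.2], 0.61)]
cover_bar [([187.7, 236.4, 69.7, 91.4], 0.9), ([290.7, 181.2, 107.4, 38.3], 0.25)]
clamp_tip []
mouse [([371.8, 156.6, 19.1, 33.9], 0.67)]
bottle [([173.9, 164.1, 21.9, 20.2], 0.74)]
press [([449.1, 197.9, 49.2, 44.8], 0.82), ([240.5, 183.4, 5.8, 11.0], 0.64)]
scene {'mtx': [[506.6707, 0.0, 320.8159], [0.0, 506.6707, 200.3039], [0.0, 0.0, 1.0]], 'extrinsics': [[0.8039, 0.5947, 0.0006, -0.4373], [-0.3141, 0.4238, 0.8495, 0.1322], [0.505, -0.6832, 0.5275, -1.7445], [0.0, 0.0, 0.0, 1.0]]}
coupon_a [([287.0, 203.4, 25.3, 16.3], 0.88), ([235.3, 283.5, 38.0, 24.3], 0.61), ([364.9, 158.3, 94.1, 24.3], 0.49)]
holder [([349.7, 218.0, 110.4, 89.7], 0.74), ([366.8, 155.6, 85.1, 17.9], 0.23)]
cover [([367.1, 154.9, 88.1, 20.5], 0.68)]
cover_bar [([365.4, 159.0, 97.5, 23.6], 0.71), ([348.4, 218.0, 111.4, 93.4], 0.18)]
clamp_tip [([383.1, 182.3, 8.1, 19.7], 0.57)]
mouse [([321.7, 287.4, 40.4, 38.1], 0.64)]
bottle [([435.5, 156.6, 18.3, 44.9], 0.87)]
press [([191.2, 298.9, 71.8, 95.5], 0.63)]
{'mtx': [[279.8961, 0.0, 322.4103], [0.0, 279.8961, 199.9364], [0.0, 0.0, 1.0]], 'T_tool_cam': [[-0.0009, 0.96, 0.2802, 0.0711], [1.0, 0.0007, 0.0006, 0.0003], [0.0004, 0.2802, -0.96, -0.1571], [0.0, 0.0, 0.0, 1.0]]}
0.9 [0.14286592 0.53115519 0.21773507] [1.79994276e+02 1.73207233e-03 1.64944825e+02]
```

```bash
cat > h.py <<'E'
from station import robot, fingers, vision, workorder, recognise
import cv2, numpy as np
from scipy.spatial.transform import Rotation as R
D=np.diag([1,-1,-1.])
def wpose():
    T=np.eye(4); T[:3,:3]=R.from_euler('xyz',robot.current_eef_rot(),degrees=True).as_matrix(); T[:3,3]=robot.current_tool_pos(); return T
def cam(c):
    k=vision.calibration(c)
    E=np.array(k["extrinsics"]) if c!="wrist" else np.linalg.inv(wpose()@np.array(k["T_tool_cam"]))
    return np.array(k["mtx"]),E,k
def grab(c,name=None):
    C=cam(c); im=vision.grab_frame(c)
    if name: cv2.imwrite(f"pics/{name}.png",im[:,:,::-1])
    return im,C
def unproj(C,uv,z):
    M,E=C[:2]; d=E[:3,:3].T@D@np.linalg.inv(M)@np.array([uv[0],uv[1],1.]); o=-E[:3,:3].T@E[:3,3]
    return o+d*(z-o[2])/d[2]
def proj(C,p):
    M,E=C[:2]; q=M@D@(E[:3,:3]@np.asarray(p)+E[:3,3]); return q[:2]/q[2]
E
python3 - <<'E'
from h import *
a=cv2.imread("pics/top0.png")[110:310,120:520]; cv2.imwrite("pics/top0c.png",cv2.resize(a,None,fx=2,fy=2,interpolation=2))
C=cam("top")
for n,uv,z in [("c",(303,238),.02),("c2",(399.6,204),.02),("hold",(291.5,182.7),.02),("cover",(187.3,236),.01),("press",(449,198),.1),("mouse",(372,157),.02),("bot",(174,164),.07)]: print(n,unproj(C,uv,z).round(3))
print(vision.calibration("top").keys())
E
```

```text
c [ 0.445 -0.033  0.02 ]
c2 [ 0.565 -0.371  0.02 ]
hold [0.64  0.008 0.02 ]
cover [0.452 0.366 0.01 ]
press [ 0.573 -0.519  0.1  ]
mouse [ 0.735 -0.278  0.02 ]
bot [0.692 0.406 0.07 ]
dict_keys(['mtx', 'extrinsics'])
```

View pics/top0c.png

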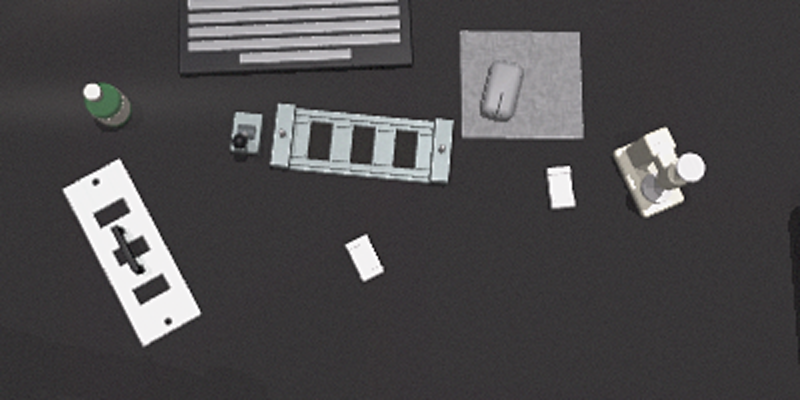

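View pics/scene0.png

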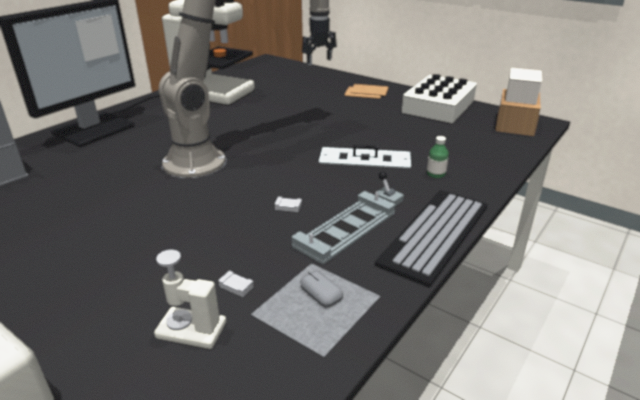

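```bash
cat >> h.py <<'E'
def white(im,C,z,near,rad=.07,thr=170,amin=100):
    """min-area rect of bright blob near a world xy; returns centre, long-axis angle deg, sides"""
    m=(im.min(2)>thr).astype(np.uint8); best=None
    for c in cv2.findContours(m,cv2.RETR_EXTERNAL,cv2.CHAIN_APPROX_NONE)[0]:
        if cv2.contourArea(c)<amin: continue
        P=np.array([unproj(C,p,z)[:2] for p in c[:,0]]); r=cv2.minAreaRect((P*1000).astype(np.float32))
        d=np.hypot(*(np.array(r[0])/1000-near))
        if d<rad and (best is None or d<best[0]): best=(d,r)
    if best is None: return None
    (x,y),(w,h),a=best[1]
    if w<h: a+=90; w,h=h,w
    return np.array([x,y])/1000,(a+90)%180-90,(w,h)
def down(yaw): return [180,0,yaw]   # tool z down; tool x at yaw
def tilt(yaw,t):  # tool tipped t deg from down towards heading yaw, tool x rising
    return (R.from_euler('z',yaw,degrees=True)*R.from_euler('y',-t,degrees=True)*R.from_euler('x',180,degrees=True)).as_euler('xyz',degrees=True).tolist()
E
python3 - <<'E'
from h import *
print(R.from_euler('xyz',tilt(90,90),degrees=True).as_matrix().round(2))
for x in (.4,.45,.5,.55):
  for y in (-.2,-.15,0,.1,.2):
    print(x,y,[(yw,robot.inverse_kinematics([x,y,.06],tilt(yw,90)) is not None) for yw in (90,-90,60,-120,-60,120)])
for p in [(.445,-.033),(.565,-.371),(.64,-.01),(.452,.366)]:
  print(p,[(yw,robot.inverse_kinematics([*p,.25],down(yw)) is not None) for yw in (0,90,180,-90)])
C=cam("top")
robot.move_to([.445,-.033,.25],down(0)); im,C=grab("wrist","w1"); print(white(im,C,.02,(.445,-.033)))
robot.move_to([.565,-.371,.25],down(0)); im,C=grab("wrist","w2"); print(white(im,C,.02,(.565,-.371)))
robot.move_to([.60,-.012,.3],down(0)); im,C=grab("wrist","w3")
print(robot.current_time_s())
a=np.vstack([np.hstack([cv2.imread(f"pics/w{i}.png")[60:340,120:520] for i in (1,2)]),np.hstack([cv2.imread("pics/w3.png")[:300],np.zeros((300,160,3),np.uint8)])]);cv2.imwrite("pics/m1.png",a)
E
```

```text
[[ 0.  1. -0.]
 [ 0.  0.  1.]
 [ 1. -0.  0.]]
0.4 -0.2 [(90, True), (-90, True), (60, True), (-120, True), (-60, True), (120, False)]
0.4 -0.15 [(90, True), (-90, True), (60, True), (-120, True), (-60, True), (120, False)]
0.4 0 [(90, True), (-90, True), (60, True), (-120, True), (-60, True), (120, True)]
0.4 0.1 [(90, True), (-90, True), (60, True), (-120, False), (-60, True), (120, True)]
0.4 0.2 [(90, True), (-90, True), (60, True), (-120, False), (-60, True), (120, True)]
0.45 -0.2 [(90, True), (-90, True), (60, True), (-120, True), (-60, True), (120, False)]
0.45 -0.15 [(90, True), (-90, True), (60, True), (-120, True), (-60, True), (120, False)]
0.45 0 [(90, True), (-90, True), (60, True), (-120, True), (-60, True), (120, True)]
0.45 0.1 [(90, True), (-90, True), (60, True), (-120, False), (-60, True), (120, True)]
0.45 0.2 [(90, True), (-90, True), (60, True), (-120, False), (-60, True), (120, True)]
0.5 -0.2 [(90, True), (-90, True), (60, True), (-120, True), (-60, True), (120, False)]
0.5 -0.15 [(90, True), (-90, True), (60, True), (-120, True), (-60, True), (120, False)]
0.
[... 586 characters left out ...]
60, True), (120, True)]
0.55 0.2 [(90, True), (-90, True), (60, True), (-120, False), (-60, True), (120, True)]
(0.445, -0.033) [(0, True), (90, True), (180, True), (-90, True)]
(0.565, -0.371) [(0, True), (90, True), (180, True), (-90, True)]
(0.64, -0.01) [(0, True), (90, True), (180, True), (-90, True)]
(0.452, 0.366) [(0, True), (90, True), (180, True), (-90, True)]
(array([ 0.44420874, -0.02913131]), 26.277864456176758, (70.36927795410156, 40.17294692993164))
(array([ 0.56931421, -0.37281485]), 5.731232166290283, (70.72694396972656, 40.51100540161133))
6.0417<sys>:0: UserWarning: Gimbal lock detected. Setting third angle to zero since it is not possible to uniquely determine all angles.
```

View pics/m1.png

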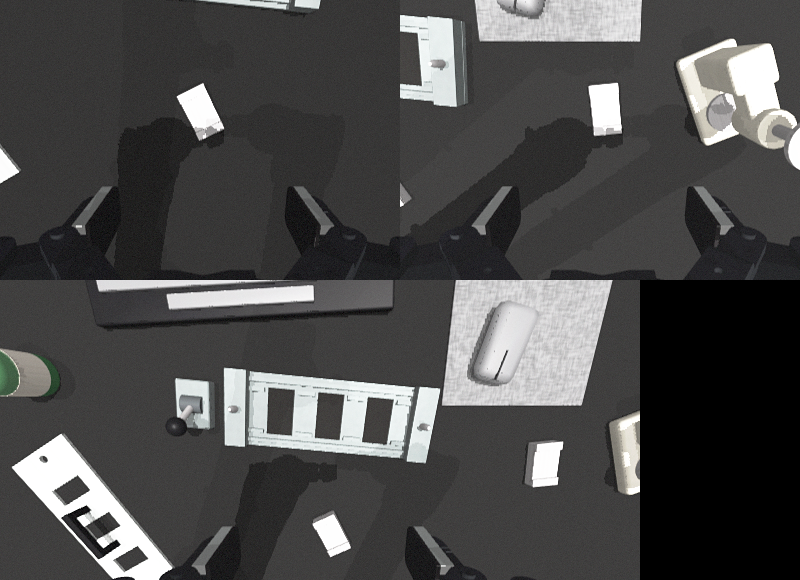

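```bash
python3 - <<'E'
from h import *
for c,n,z in [("wrist","w3",.01),("top","top0",.01)]:
    im=cv2.imread(f"pics/{n}.png"); C=cam(c)
    g=cv2.cvtColor(im,cv2.COLOR_BGR2GRAY)
    m=(g>100).astype(np.uint8); cs,h=cv2.findContours(m,cv2.RETR_CCOMP,cv2.CHAIN_APPROX_NONE)
    for k,q in enumerate(cs):
        a=cv2.contourArea(q)
        if h[0][k][3]<0 or a<60: continue
        P=np.array([unproj(C,p,z)[:2] for p in q[:,0]]);r=cv2.minAreaRect((P*1000).astype(np.float32))
        if np.hypot(*(np.array(r[0])/1000-(.64,-.01)))<.12: print(n,np.round(r[0],1),np.round(r[1],1),round(r[2],1))
crop=cv2.imread("pics/w3.png")[80:190,160:450];cv2.imwrite("pics/w3c.png",cv2.resize(crop,(790,300),interpolation=2))
E
```

```text
w3 [ 636.3 -100. ] [42.4 72.4] 84.2
w3 [644.1 -24.1] [42.4 71.4] 84.6
w3 [651.4  51.5] [42.3 71.3] 84.5
top0 [637.1 -99.9] [46.3 74.1] 85.0
top0 [644.3 -24.4] [46.  74.2] 85.4
top0 [651.6  51.3] [72.5 46. ] 0.2
```

View pics/w3c.png

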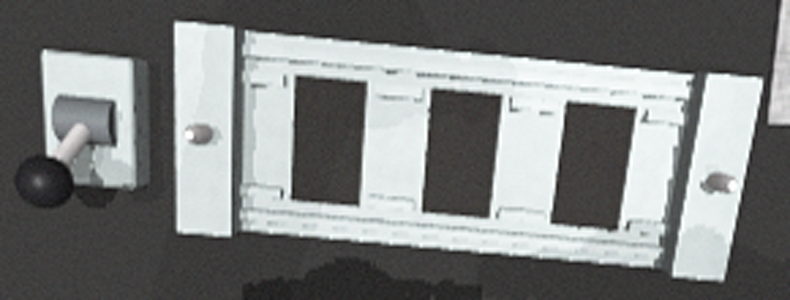

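```bash
cat >> h.py <<'E'
HYAW=-5.68; BAYS=[(.6366,-.1000),(.6442,-.0243),(.6515,.0514)]
S,ZT,T0=.013,.0215,-12
def mk(Rm,p): T=np.eye(4); T[:3,:3]=Rm; T[:3,3]=p; return T
def flat(xy,yaw,zb=0): return mk(R.from_euler('z',yaw,degrees=True).as_matrix(),[*xy,zb+.01])
def stand(xy,yaw,zb=0):
    d=np.array([np.cos(np.radians(yaw)),np.sin(np.radians(yaw)),0]); Z=np.array([0,0,1.])
    return mk(np.column_stack([Z,-np.cross(d,Z),-d]),[*xy,zb+.035])
REL=mk(R.from_euler('xyz',tilt(0,T0),degrees=True).as_matrix(),[S,0,ZT-.01])
def pose(Tc,back=0,up=0):
    T=Tc@REL; p=T[:3,3]-back*T[:3,2]+[0,0,up]
    return p.tolist(),R.from_matrix(T[:3,:3]).as_euler('xyz',degrees=True).tolist()
def held(): return robot.current_finger_gap(),robot.current_gripper_force()
E
cat > f1.py <<'E'
# pick coupon flat, stand it on end
import sys; from h import *
def pick_stand(near,st,d,vx=None):
    robot.move_to([*near,.25],down(0)); im,C=grab("wrist"); w=white(im,C,.02,np.array(near)); print(w)
    xy,yaw,sz=w; assert abs(sz[0]-70)<4 and abs(sz[1]-40)<4
    yaw=min((yaw,yaw-180,yaw+180),key=lambda a:abs(a-(d if vx is None else vx)))
    fingers.gripper_to(.75,60)
    c=flat(xy,yaw); robot.move_to(*pose(c,up=.08)); print("down hit",robot.line_to(*pose(c),velocity=.08,f_stop=8),robot.current_tool_pos()[2])
    fingers.gripper_to(0,80); print("grip",held())
    robot.line_to(*pose(c,up=.12)); print("lift",held())
    s=stand(st,d); robot.move_to(*pose(s,up=.06)); print(held())
    robot.line_to(*pose(s,up=.006),velocity=.1); print("stop",robot.line_to(*pose(s,up=-.004),velocity=.02,f_stop=4),robot.current_tool_pos(),pose(s)[0],held())
E
python3 - <<'E'
from f1 import *
print("tip",robot.tip_reach)
for d in (90,-90):
    s=stand((.43,-.06),d); print(d,[robot.inverse_kinematics(*q) for q in (pose(s,up=.06),pose(s),pose(s,back=.09))])
print([robot.inverse_kinematics(*pose(flat(b,h,.01))) is not None for b in BAYS for h in (HYAW,HYAW+180)])
pick_stand((.444,-.029),(.43,-.06),90)
im,C=grab("scene","s1"); cv2.imwrite("pics/s1c.png",cv2.resize(im[100:300,180:430,::-1],(750,600),interpolation=2)); print(robot.current_time_s())
E
```

```text
tip 0.017
90 [array([ 70.56576307,  62.2685392 , -41.17214301,  90.99520163,
       -24.00528242,  87.38966056,  42.87060421]), array([ 70.58831385,  68.91464446, -41.20830445,  89.38889715,
       -19.701904  ,  84.23559457,  44.09391214]), array([ 72.63794269,  70.62420288, -41.21165803,  77.55538731,
       -17.21228479,  95.75689067,  41.30302268])]
-90 [array([-16.13941203,  53.60259409, -30.66668188, 104.77953082,
        60.88383248, 111.78203423,  98.65430396]), array([-15.95495242,  60.93265984, -30.68613731, 103.11585054,
        62.95558464, 110.3887484 ,  93.90969925]), array([-24.35302358,  61.43158693, -30.67552499,  94.27543693,
        57.39133781, 115.363538  ,  96.62282296])]
[True, True, True, True, True, True]
(array([ 0.4441297 , -0.02905976]), 25.85589599609375, (71.10240173339844, 40.186126708984375))
down hit False 0.02193971245400686
grip (0.000794424948511439, 0.0)
lift (0.0042719976606779295, 0.0)
(0.00337394678656286, 0.0)
stop False [ 0.43000569 -0.07147861  0.04401741] [0.43, -0.0715, 0.048] (-0.003514887926565568, 0.0)
13.625
```

View pics/s1c.png

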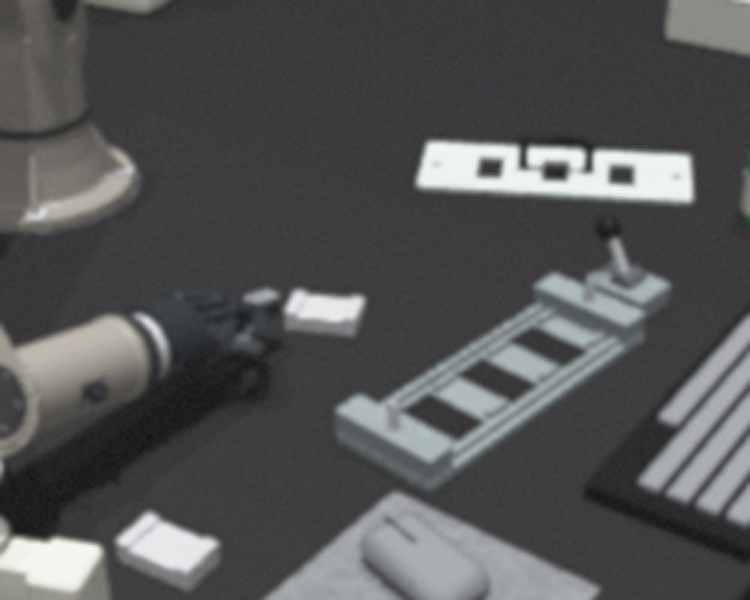

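```bash
python3 - <<'E'
from h import *
p=robot.current_tool_pos(); s=stand((.43,-.06),90)
robot.line_to(*pose(s,back=.08,up=.0)); robot.line_to(*pose(s,back=.1,up=.1))
robot.move_to([.444,-.029,.25],down(0)); im,C=grab("wrist"); print(white(im,C,.02,np.array((.444,-.029))))
for op in (.6,.47):
    fingers.gripper_to(op); o=tilt(26,T0); robot.move_to([.44,-.12,.06],o)
    robot.line_to([.44,-.12,.025],o); print(op,robot.current_finger_gap(),robot.line_to([.44,-.12,.003],velocity=.03,f_stop=4),robot.current_tool_pos()[2]); robot.line_to([.44,-.12,.06],o)
print(robot.current_time_s())
E
```

```text
(array([ 0.44393286, -0.02911255]), 26.053874969482422, (71.11924743652344, 40.064796447753906))
0.6 0.6010170122203952 False 0.0030578479480639423
0.47 0.46710420494802635 False 0.0030789384443455844
22.8833
```

```bash
python3 - <<'E'
from h import *
o=tilt(26,T0); x=[.44,-.12]
print(robot.current_contact_force(),robot.current_joint_positions())
for z in (.02,.010,.003):
    r=robot.line_to([*x,z],velocity=.05); print(z,r,robot.current_contact_force().round(2),robot.current_tool_pos().round(4),robot.current_eef_rot().round(1))
im,C=grab("scene"); u=proj(C,[*x,.003]); print(u); a=im[int(u[1])-60:int(u[1])+60,int(u[0])-80:int(u[0])+80,::-1].copy()
cv2.circle(a,(80,60),1,(0,0,255),-1)
w,_=grab("wrist"); cv2.imwrite("pics/t1.png",np.hstack([cv2.resize(a,(533,400),interpolation=2),w[140:400,190:450,::-1].repeat(1,0)[:260].copy() if 0 else cv2.resize(w[140:400,190:450,::-1],(260,400))]))
print(robot.current_time_s())
E
```

```text
[-0.63796802 -0.32884983 -0.27528391] [ 49.37131734  36.19958883 -58.61773985 102.87908015  35.94021495
  73.30913195 -86.51224182]
0.02 False [-0.31 -0.14  0.59] [ 0.4403 -0.1199  0.0202] [180.  12.  26.]
0.01 False [ 0.12  0.12 -0.01] [ 0.4396 -0.12    0.0096] [-180.   12.   26.]
0.003 False [ 0.43 -0.13  0.96] [ 0.4396 -0.12    0.0026] [-180.   12.   26.]
[266.26688865 219.43906761]
24.575
```

View pics/t1.png

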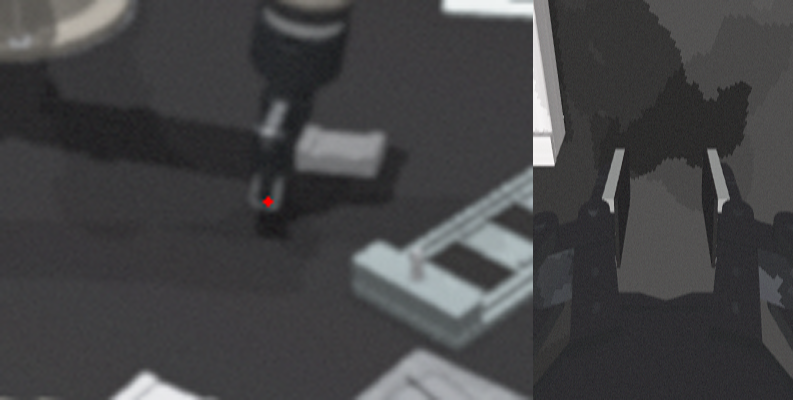

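```bash
python3 - <<'E'
from h import *
o=tilt(26,T0); x=[.44,-.12]
for op in (.47,.6,0):
    robot.line_to([*x,.025],o); fingers.gripper_to(op)
    print(op,robot.current_finger_gap(),robot.line_to([*x,-.016],velocity=.03,f_stop=4),robot.current_tool_pos()[2],robot.current_contact_force().round(1)); robot.line_to([*x,.06],o)
print(robot.current_time_s())
E
```

```text
0.47 0.468548680477619 True -0.013218887623814755 [-0.3  0.   4.1]
0.6 0.5996940768817237 True -0.014909490074568169 [ 0.5 -0.2  4.1]
0 0.0019778262305357244 True -0.011700914143903687 [-0.5 -0.1  4.5]
32.125
```

```bash
sed -i 's/^S,ZT,T0=.*/S,ZT,T0=.013,.0205,-12; OFF=.0325  # fingertips measured 32.5 mm short of nominal/; s/-back\*T\[:3,2\]/+(OFF-back)*T[:3,2]/' h.py; sed -i 's/gripper_to(.75,60)/gripper_to(.62,60)/' f1.py
python3 - <<'E'
from f1 import *
for d in (90,-90):
    s=stand((.43,-.06),d); print(d,[robot.inverse_kinematics(*q) is not None for q in (pose(s,up=.06),pose(s),pose(s,back=.09))])
pick_stand((.444,-.029),(.43,-.06),90)
im,C=grab("scene","s2"); cv2.imwrite("pics/s2c.png",cv2.resize(im[140:260,200:340,::-1],(560,480),interpolation=2)); print(robot.current_time_s())
E
```

```text
90 [True, True, True]
-90 [True, True, True]
(array([ 0.44378821, -0.02924237]), 26.025997161865234, (70.79834747314453, 39.90315628051758))
down hit False -0.010887032445838912
grip (0.44253824041568146, 82.02428217977285)
lift (0.44235314310645923, 81.04528192430735)
(0.44709041099386465, 81.34032469242811)
stop True [ 0.43024032 -0.03888705  0.0420641 ] [0.43, -0.03871020297615131, 0.04124287004842282] (0.44424257388637745, 81.71538278460503)
39.5583
```

View pics/s2c.png

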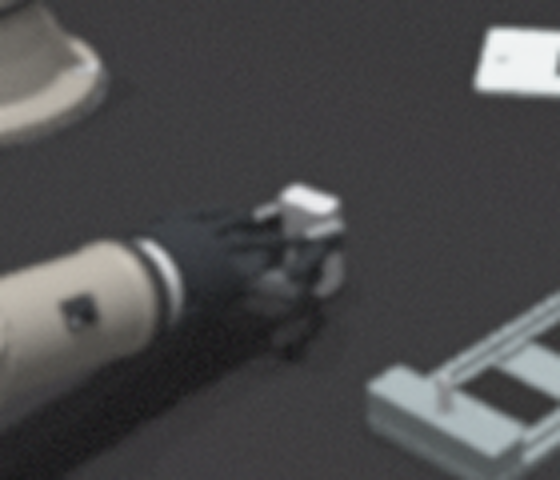

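```bash
cat >> f1.py <<'E'
def regrip(st,d,opn=.62):
    s=stand(st,d); s2=stand(st,d+180); p=robot.current_tool_pos(); zz=R.from_euler('xyz',robot.current_eef_rot(),degrees=True).as_matrix()[:,2]
    fingers.gripper_to(opn); robot.line_to((p-.09*zz).tolist(),velocity=.12)
    robot.line_to(pose(s,back=.1,up=.15)[0],velocity=.3)
    im,C=grab("top"); print("stand blob",white(im,C,.07,np.array(st),.05,thr=140,amin=15))
    robot.move_to(*pose(s2,back=.1,up=.15)); robot.line_to(*pose(s2,back=.09)); print("hit",robot.line_to(*pose(s2),velocity=.06,f_stop=6))
    fingers.gripper_to(0,80); print("grip",held())
    q=pose(s2,up=.12); robot.line_to(*q,velocity=.2); print("lift",held())
def place(bay,h):
    c=flat(BAYS[bay],h,.01)
    robot.move_to(*pose(c,up=.10)); print("over",held())
    robot.line_to(*pose(c,up=.012),velocity=.15)
    print("down",robot.line_to(*pose(c,up=-.003),velocity=.02,f_stop=4),robot.current_tool_pos(),pose(c)[0],held())
E
python3 - <<'E'
from f1 import *
regrip((.43,-.06),90)
for h in (HYAW,HYAW+180): q=robot.inverse_kinematics(*pose(flat(BAYS[1],h,.01),up=.1)); print(h,None if q is None else q.round(0))
print(robot.current_joint_positions().round(0))
im,C=grab("scene","s3"); cv2.imwrite("pics/s3c.png",cv2.resize(im[100:260,200:400,::-1],(600,480),interpolation=2)); print(robot.current_time_s())
E
```

```text
stand blob (array([ 0.42815097, -0.06050169]), 0.11343630403280258, (39.77839279174805, 19.97205352783203))
hit False
grip (0.4476363009056687, 81.51949167251587)
lift (0.446648027367763, 81.52366161346436)
-5.68 [-27.  57.  64.  64. -45.  96. -68.]
174.32 [ 13.  26. -18.  95.  13.  49.  75.]
[-23.  43. -17. 109.  58. 104. 108.]
47.275
```

View pics/s3c.png

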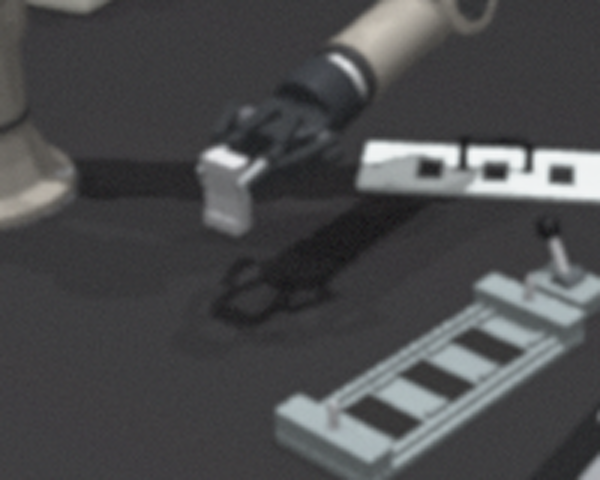

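```bash
cat >> f1.py <<'E'
def release(bay,h):
    fingers.gripper_to(.62); p=robot.current_tool_pos(); robot.line_to([p[0],p[1],p[2]+.12],velocity=.2)
    robot.move_to([BAYS[bay][0]-.03,BAYS[bay][1],.25],down(0)); im,C=grab("wrist",f"b{bay}"); print("placed",white(im,C,.03,np.array(BAYS[bay]),.04,thr=225),BAYS[bay],robot.current_time_s())
E
python3 - <<'E'
from f1 import *
place(1,HYAW+180); release(1,HYAW+180)
im=cv2.imread("pics/b1.png"); cv2.imwrite("pics/b1c.png",cv2.resize(im[60:260,170:470],(750,500),interpolation=2))
E
```

```text
over (0.44227043654558723, 81.12682342529297)
down True [ 0.63786203 -0.02382354 -0.00097049] [0.6379877813293425, -0.02368212814481477, -0.0012897970238486822] (0.4462683249719645, 82.03248023986816)
placed (array([ 0.64391895, -0.02113137]), -5.8555145263671875, (70.84386444091797, 50.69999694824219)) (0.6442, -0.0243) 52.9667
```

View pics/b1c.png

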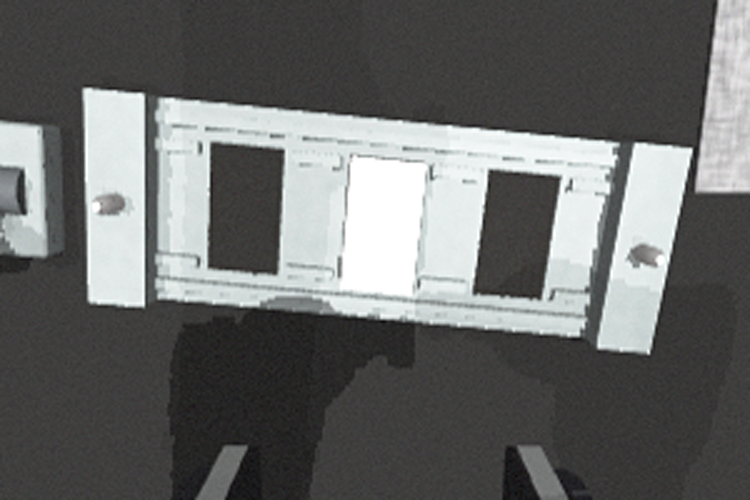

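```bash
python3 - <<'E'
from f1 import *
pick_stand((.569,-.373),(.43,-.06),90)
g=held()
if .40<g[0]<.5 and g[1]>50: regrip((.43,-.06),90)
print(robot.current_time_s())
E
```

```text
(array([ 0.56908441, -0.3725202 ]), 5.323207378387451, (71.2731704711914, 40.61484909057617))
down hit False -0.010503545464396795
grip (0.4421512644728098, 82.78692159801722)
lift (0.44484254138493645, 81.91923759877682)
(0.44504017477670216, 85.28621233999729)
stop True [ 0.42966016 -0.03867489  0.04714705] [0.43, -0.03871020297615131, 0.04124287004842282] (0.44727930379476677, 85.7823894917965)
stand blob (array([ 0.42818744, -0.07378408]), 0.001883070101030171, (39.797054290771484, 19.971832275390625))
hit False
grip (0.41031774285572964, 79.39880400896072)
lift (0.4165864339306442, 79.84840091317892)
67.6583
```

```bash
python3 - <<'E'
from f1 import *
im,C=grab("scene"); a=cv2.resize(im[110:250,200:360,::-1],(480,420),interpolation=2)
w,_=grab("wrist"); cv2.imwrite("pics/s4.png",np.hstack([a,cv2.resize(w[140:400,220:420,::-1],(320,420))])); print(held())
im,C=grab("top"); 
E
```

```text
(0.4180119413385726, 79.83521483838558)
```

View pics/s4.png

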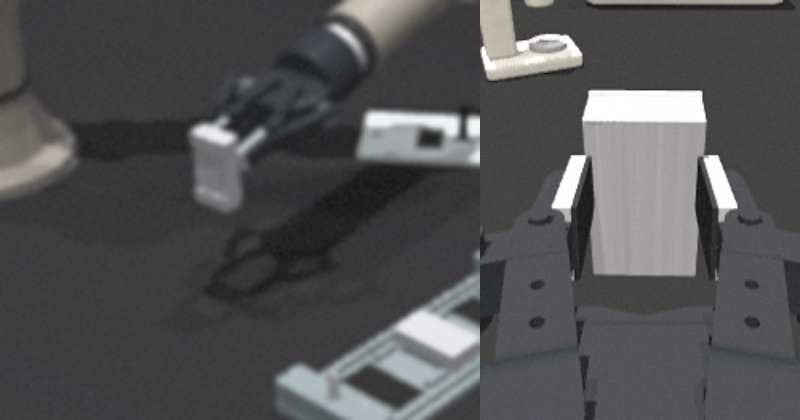

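```bash
python3 - <<'E'
from f1 import *
s=stand((.43,-.06),-90); robot.line_to(*pose(s,up=.008),velocity=.15); print(robot.line_to(*pose(s,up=-.003),velocity=.02,f_stop=4),robot.current_tool_pos(),pose(s)[0])
fingers.gripper_to(.62); robot.line_to(*pose(s,back=.07)); robot.line_to(*pose(s,back=.09,up=.15),velocity=.3)
im,C=grab("top"); w=white(im,C,.07,np.array((.43,-.07)),.05,thr=140,amin=15); print(w)
st=(w[0][0]+.0018,w[0][1]+.0005); s=stand(st,-90)
if w[2][0]<43:
    robot.line_to(*pose(s,back=.09)); print("hit",robot.line_to(*pose(s),velocity=.06,f_stop=6))
    fingers.gripper_to(0,90); print(held()); robot.line_to(*pose(s,up=.12),velocity=.2); print("lift",held())
    w,_=grab("wrist"); cv2.imwrite("pics/s5.png",w[140:400,220:420,::-1])
print(robot.current_time_s())
E
```

```text
True [ 0.43025961 -0.08105036  0.04145263] [0.43, -0.08128979702384867, 0.04124287004842282]
(array([ 0.42817688, -0.07548355]), 0.11362461000680923, (39.78594970703125, 16.650522232055664))
hit False
(0.4466596466310734, 90.54393768310547)
lift (0.4427315833792806, 90.48767924308777)
74.7
```

View pics/s5.png

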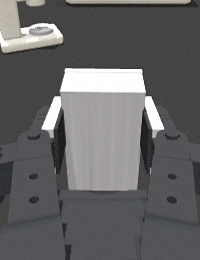

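```bash
python3 - <<'E'
from f1 import *
place(0,HYAW+180); release(0,HYAW+180)
im=cv2.imread("pics/b0.png"); a=cv2.resize(im[60:260,120:470],(700,400),interpolation=2)
cv2.imwrite("pics/b0c.png",a)
E
```

```text
over (0.4451251332908452, 90.97273034723003)
down True [ 0.63027049 -0.09948724 -0.00077239] [0.6303877813293426, -0.09938212814481479, -0.0012897970238486822] (0.4439288058194579, 91.94604992866516)
placed (array([ 0.64678674, -0.08472854]), 84.72701263427734, (121.8631591796875, 90.0255355834961)) (0.6366, -0.1) 80.4083
```

View pics/b0c.png

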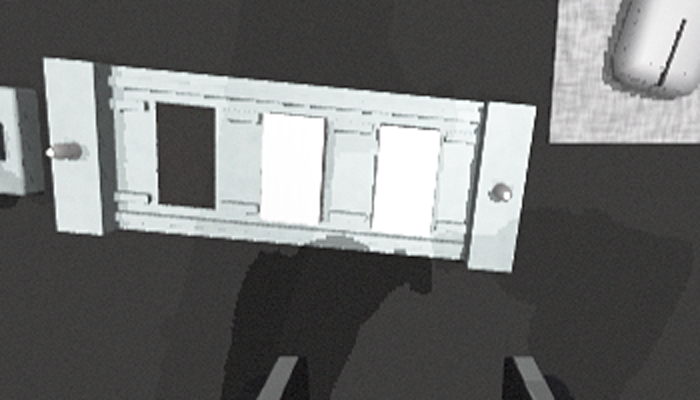

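```bash
cat > cov.py <<'E'
from h import *
def holes(im,C,z,near,rad=.25):
    """cover hole centres (dark round spots in white plate)"""
    g=cv2.cvtColor(im,cv2.COLOR_RGB2GRAY); cs,h=cv2.findContours((g>120).astype(np.uint8),cv2.RETR_CCOMP,cv2.CHAIN_APPROX_NONE); out=[]
    for k,q in enumerate(cs):
        if h[0][k][3]<0 or not 12<cv2.contourArea(q)<200: continue
        (u,v),_,_=cv2.minAreaRect(q); m=cv2.moments(q); w,hh=cv2.minAreaRect(q)[1]
        p=unproj(C,(m['m10']/m['m00'],m['m01']/m['m00']),z)[:2]
        if np.hypot(*(p-near))<rad: out.append((p,(round(w,1),round(hh,1))))
    return out
def view(xy,yaw,zp): # standard view of a plane at zp around frame (xy,yaw)
    c,s=np.cos(np.radians(yaw)),np.sin(np.radians(yaw)); robot.move_to([xy[0]-.05*c,xy[1]-.05*s,zp+.27],down(yaw))
E
python3 - <<'E'
from cov import *
im,C=grab("top","top1"); print("top",holes(im,C,.006,np.array((.452,.366))))
g=(im.min(2)>190).astype(np.uint8)
for q in cv2.findContours(g,cv2.RETR_EXTERNAL,cv2.CHAIN_APPROX_NONE)[0]:
    if 60<cv2.contourArea(q)<700: print("blob",cv2.boundingRect(q),unproj(C,cv2.minAreaRect(q)[0],.02).round(3))
q=max(cv2.findContours((im.min(2)>190).astype(np.uint8)[:, :270],cv2.RETR_EXTERNAL,cv2.CHAIN_APPROX_NONE)[0],key=cv2.contourArea)
P=np.array([unproj(C,p,.006)[:2] for p in q[:,0]]); print("cover rect",cv2.minAreaRect((P*1000).astype(np.float32)))
view((.6442,-.0243),HYAW,.06); im,C=grab("wrist","hv"); print([proj(C,[.6442-.139*s*np.sin(np.radians(HYAW)),-.0243+.139*s*np.cos(np.radians(HYAW)),.06]).round(1) for s in (1,-1)])
u=[proj(C,[.6442-.139*s*np.sin(np.radians(HYAW)),-.0243+.139*s*np.cos(np.radians(HYAW)),.06]).round().astype(int) for s in (1,-1)]
cv2.imwrite("pics/hvc.png",np.hstack([cv2.resize(im[b-20:b+20,a-20:a+20,::-1],(400,400),interpolation=0) for a,b in u]))
E
```

```text
top [(array([0.33606228, 0.30558238]), (4.2, 3.5)), (array([0.39014781, 0.33706263]), (9.8, 18.6)), (array([0.52228557, 0.41194471]), (9.4, 18.5))]
blob (576, 289, 34, 28) [ 0.224 -1.02   0.02 ]
blob (263, 257, 30, 70) [0.262 0.048 0.02 ]
blob (442, 204, 20, 14) [ 0.544 -0.549  0.02 ]
blob (290, 188, 26, 63) [ 0.511 -0.036  0.02 ]
blob (443, 174, 29, 26) [ 0.627 -0.575  0.02 ]
blob (610, 167, 19, 36) [ 0.639 -1.161  0.02 ]
blob (339, 135, 13, 25) [ 0.771 -0.18   0.02 ]
blob (321, 128, 22, 13) [ 0.82  -0.135  0.02 ]
blob (307, 124, 14, 25) [ 0.809 -0.069  0.02 ]
blob (586, 103, 39, 63) [ 0.837 -1.159  0.02 ]
blob (586, 88, 32, 14) [ 0.979 -1.135  0.02 ]
blob (529, 83, 55, 19) [ 0.968 -0.966  0.02 ]
blob (0, 80, 54, 17) [0.984 0.967 0.02 ]
blob (584, 77, 32, 16) [ 1.019 -1.133  0.02 ]
blob (519, 77, 63, 24) [ 1.025 -0.941  0.02 ]
cover rect ((456.2457580566406, 374.720458984375), (308.7044677734375, 109.53983306884766), 29.652193069458008)
[array([229. , 133.5]), array([415.9, 133.6])]
```

View pics/hvc.png

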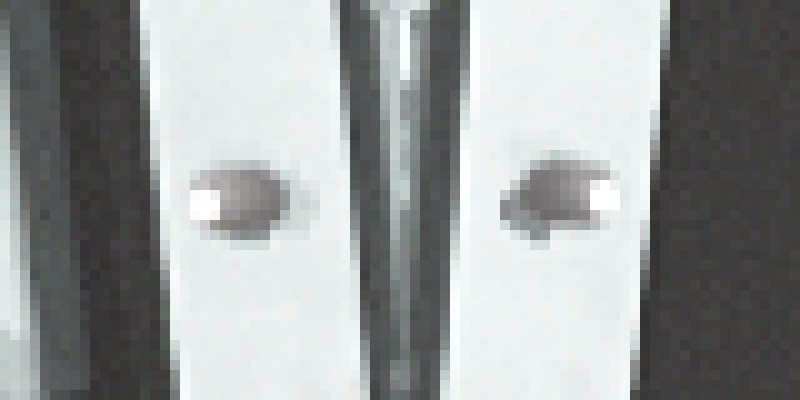

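```bash
python3 - <<'E'
from cov import *
view((.456,.3747),-60.35,.006); im,C=grab("wrist","cv"); 
H=holes(im,C,.006,np.array((.456,.3747))); print(H)
cv2.imwrite("pics/cvc.png",im[40:300,130:510,::-1])
for yaw in (29.65,-150.35): print(yaw,robot.inverse_kinematics([.456,.3747,.016],down(yaw)).round(0))
for yaw in (90+HYAW,HYAW-90): print(yaw,robot.inverse_kinematics([.6442,-.0243,.05],down(yaw)).round(0))
print(robot.current_time_s())
E
```

```text
[(array([0.5767079 , 0.44436852]), (10.0, 9.0)), (array([0.33555123, 0.30694015]), (8.5, 9.2))]
29.65 [-65.  37.  35.  95. -25.  56. -82.]
-150.35 [ -3.  49. -62.  93.  47.  67.  44.]
84.32 [-17.  38.  28.  84. -19.  63.   9.]
-95.68 [ -31.   46.   54.   84.  -39.   69. -157.]
82.8083
```

View pics/cvc.png

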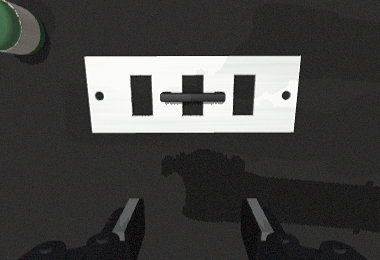

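```bash
python3 - <<'E'
from cov import *
view((.4561,.3757),29.68-90+180,.006); im,C=grab("wrist"); H=holes(im,C,.006,np.array((.456,.3747))); print(H)
h=[a for a,b in H]
if len(h)==2:
    m=(h[0]+h[1])/2; a=np.radians(29.68-90); d=(np.array([.45613,.37565])-m)/2; print(m,"e_x,e_y mm",1000*(d@[np.cos(a),np.sin(a)]),1000*(d@[-np.sin(a),np.cos(a)]))
print(robot.current_time_s())
E
```

```text
[(array([0.57668252, 0.44413178]), (7.8, 8.5)), (array([0.33564029, 0.30758102]), (9.9, 7.8))]
[0.4561614 0.3758564] e_x,e_y mm 0.08188596583679232 -0.06474202711606901
85.0583
```

```bash
python3 - <<'E'
from cov import *
fingers.gripper_to(.45); p=[.45613,.37575]; o=down(29.67)
robot.move_to([*p,.08],o); print("hit",robot.line_to([*p,.016],velocity=.08,f_stop=8),robot.current_tool_pos())
fingers.gripper_to(0,110); print(held(),robot.current_tool_pos().round(4)); g=robot.current_tool_pos()[2]
robot.line_to([*p,.19],velocity=.1); print("lift",held(),robot.current_contact_force().round(1))
robot.move_to([.6442,-.0243,.19],down(90+HYAW)); print(held())
robot.line_to([.6442,-.0243,.100],velocity=.15); robot.pause(.3); print(held(),robot.current_contact_force().round(1),robot.current_torque().round(2),g,robot.current_tool_pos())
w,_=grab("wrist"); im,_=grab("scene"); cv2.imwrite("pics/pl.png",np.hstack([cv2.resize(w[:,:,::-1],(400,250)),cv2.resize(im[120:280,260:440,::-1],(400,250+0))])); print(robot.current_time_s())
E
```

```text
hit False [0.45641751 0.37627469 0.01649386]
(0.10811890730128781, 108.15029740333557) [0.4566 0.3761 0.017 ]
lift (0.10545698049502128, 107.52498507499695) [ 0.3  0.2 -5.1]
(0.10796064985496753, 107.5352418422699)
(0.10711240707120279, 107.54341721534729) [ 0.  -0.4 -3. ] [ 0.03 -0.01 -0.04] 0.016996554858973563 [ 0.64478662 -0.02421003  0.10099813]
92.7583
```

View pics/pl.png

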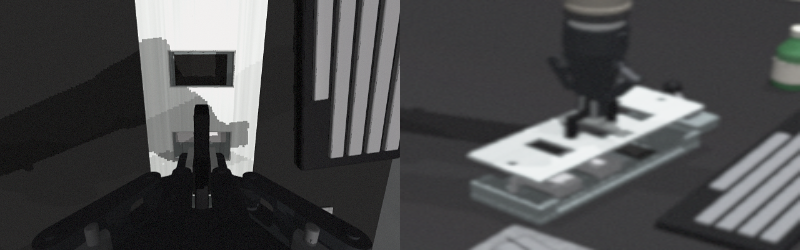

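```bash
python3 - <<'E'
from cov import *
print(robot.line_to([.6442,-.0243,.083],velocity=.08),robot.current_tool_pos().round(4))
print(robot.line_to([.6442,-.0243,.049],velocity=.03,f_stop=8),robot.current_tool_pos().round(4),robot.current_contact_force().round(1),held(),robot.current_time_s())
E
```

```text
False [ 0.6432 -0.0246  0.0815]
True [ 0.644  -0.0243  0.0511] [-0.2  0.4  6.1] (0.10809824842926813, 108.81436944007874) 94.1167
```

```bash
python3 - <<'E'
from cov import *
fingers.gripper_to(.45); p=robot.current_tool_pos(); robot.line_to([p[0],p[1],p[2]+.12],velocity=.15)
robot.move_to([.60,.10,.27],down(0)); im,C=grab("wrist","cl")
for l in ("clamp_tip","cover"): print(l,[(np.round(d["rect"],1).tolist(),round(d["p"],2)) for d in recognise(l,"wrist")])
# dark ball: darkest round blob near predicted lever
Rh=R.from_euler('z',HYAW,degrees=True).as_matrix()[:2,:2]; W=lambda x,y:np.array([.6442,-.0243])+Rh@[x,y]
u=proj(C,[*W(-.03,.205),.08]); print("pred",u)
a=im[int(u[1])-40:int(u[1])+40,int(u[0])-40:int(u[0])+40]; m=(a.max(2)<35).astype(np.uint8); n,_,st,ce=cv2.connectedComponentsWithStats(m)
for i in range(1,n):
    if st[i][4]>25:
        c=ce[i]+u.astype(int)-40; print(c,st[i][2:])
        for z in (.06,.07,.08,.09,.10): print(z,(Rh.T@(unproj(C,c,z)[:2]-[.6442,-.0243])).round(4))
b=im[40:240,130:480,::-1]; cv2.imwrite("pics/clc.png",cv2.resize(b,(700,400)))
print(holes(im,C,.04,np.array(W(0,0))),W(0,.139),W(0,-.139))
E
```

```text
clamp_tip [([254.2, 142.4, 19.5, 33.8], 0.58)]
cover [([417.7, 135.7, 244.0, 100.6], 0.69)]
pred [254.24664855 149.23116234]
[285.74774775 131.82882883] [  9  44 111]
0.06 [-0.0067  0.1704]
0.07 [-0.0061  0.1692]
0.08 [-0.0055  0.1679]
0.09 [-0.005   0.1667]
0.1 [-0.0044  0.1655]
[255.765625 149.175   ] [ 26  21 320]
0.06 [-0.0323  0.2076]
0.07 [-0.031   0.2054]
0.08 [-0.0298  0.2032]
0.09 [-0.0285  0.2009]
0.1 [-0.0272  0.1987]
[279.64906832 183.16149068] [ 42  14 322]
0.06 [-0.0743  0.1744]
0.07 [-0.0718  0.1731]
0.08 [-0.0694  0.1717]
0.09 [-0.067   0.1704]
0.1 [-0.0646  0.1691]
[(array([ 0.62991481, -0.16567973]), (15.0, 10.0)), (array([0.65737177, 0.11501282]), (9.0, 11.0)), (array([ 0.67228394, -0.02703256]), (11.0, 3.0))] [0.65795716 0.11401753] [ 0.63044284 -0.16261753]
```

View pics/clc.png

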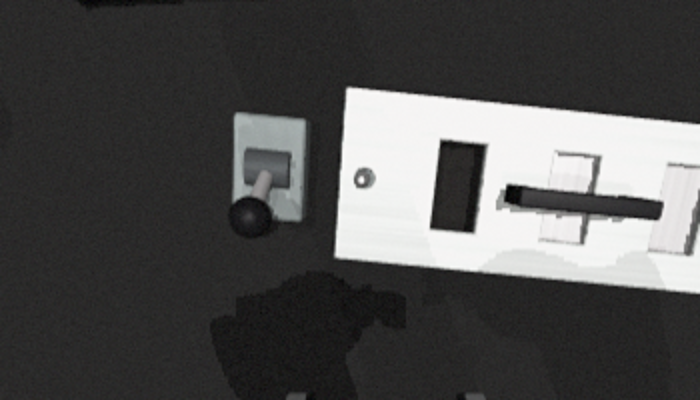

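```bash
python3 - <<'E'
from cov import *
Rh=R.from_euler('z',HYAW,degrees=True).as_matrix()[:2,:2]; W=lambda x,y:(np.array([.6442,-.0243])+Rh@[x,y]).tolist()
fingers.gripper_to(0,30); o=down(HYAW)
robot.move_to([*W(-.08,.205),.15],o); robot.line_to([*W(-.08,.205),.0457],velocity=.15,f_stop=8)
print(robot.line_to([*W(.022,.205),.0457],velocity=.06,f_stop=15),(Rh.T@(robot.current_tool_pos()[:2]-[.6442,-.0243])).round(4),robot.current_contact_force().round(1))
robot.line_to([*W(-.05,.205),.0457]); robot.line_to([*W(-.05,.205),.2],velocity=.25)
robot.move_to([.60,.0,.33],down(0)); im,C=grab("wrist","fin"); cv2.imwrite("pics/finc.png",cv2.resize(im[40:240,130:480,::-1],(700,400))); print(robot.current_time_s())
E
```

```text
True [0.0032 0.2051] [-0.2  0.1  1.6]
102.4667
```

View pics/finc.png

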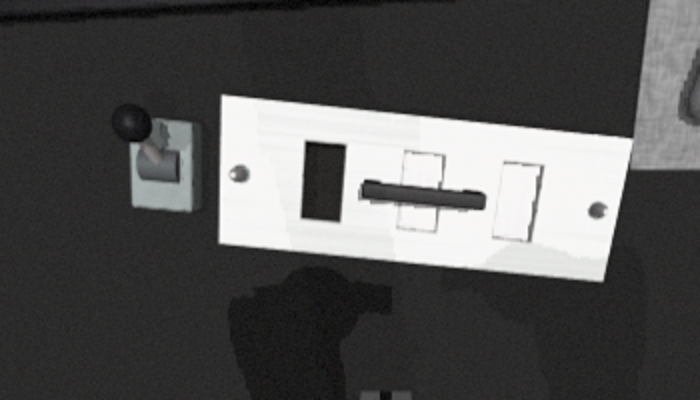

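```bash
python3 - <<'E'
from cov import *
C=cam("wrist"); Rh=R.from_euler('z',HYAW,degrees=True).as_matrix()[:2,:2]
print([(z,(Rh.T@(unproj(C,(195.5,101),z)[:2]-[.6442,-.0243])).round(4)) for z in (.065,.072,.08)])
E
```

```text
[(0.065, array([0.0278, 0.211 ])), (0.072, array([0.0278, 0.208 ])), (0.08, array([0.0277, 0.2045]))]
```

```bash
python3 -c "
from station import workorder; print(workorder.close_job())"
```

```text
the job is handed in; nothing more can be done
None
```

I handed the job in at about 102 s: both coupons present lie polished face up in bays 0 and 1, the cover is home over both pins, and the lever is fully over; the final camera view agrees, but no verdict was returned.

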